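# Sort out three modules left in one another's test docks

### The arm

A 7-joint arm with a two-finger parallel gripper is mounted at the origin on the work surface. World frame = base frame: x ahead of the robot, y to its left, z up, the work surface at z = 0. Lengths are in m, angles in rad, forces in N, time in s.
With the tool pointing down it reaches from about 0.425 to 0.925 m from the base axis. Payload 6.8 kg.
Tool frame: the origin (TCP) lies at the very end of the fingers, on their centre line; the grasp point (between the pads) lies 19 mm behind it; z points along the fingers, y is the line along which they close (so a half turn about z gives the same grasp; the last joint's range is limited). The gripper opens to 85 mm and grips with 20 to 120 N. Pads are 22 mm wide; open, the fingers measure 114 mm over their backs; the gripper's body (76 mm by 85 mm) begins 54 mm behind the grasp point. The pads swing forward as they close: fully open they stand 13 mm farther back than shut.
Start: joints at [-1.26, 0.477, 0.022, 1.555, -0.011, 1.109, -0.083], TCP at [0.274, 0.617, 0.231] pointing down, gripper open.
Joint ranges: [-2.96, 2.96], [-0.34, 2.1], [-1.41, 1.46], [0.24, 2.44], [-1.37, 4.51], [0.17, 1.92], [-2.96, 2.96]. Speed limits (rad/s): [2.39, 2.39, 3.14, 3.14, 3.14, 3.14, 3.14].

### API

Orientations are given as a unit quaternion [w, x, y, z].
In Python, from station import get_obs, read_camera, hand_in gives the robot as it stands.
- The arm moves only by the tool arm_command, never from a script. Its argument "commands" is one flat list of numbers, 7 for each row, row after row: the shift along the tool's x, y, z in m, then the turn, a rotation vector about the tool's x, y, z in degrees, then the opening, from 0 (shut) to 1 (fully open). In form: [tx, ty, tz, rx, ry, rz, fingers, tx, ty, tz, rx, ry, rz, fingers, ...]. A call has 1 to 8 rows; each row is the pose to reach, as a shift and turn from the pose commanded when the call began, along the tool's axes at that moment; what a row does not reach only later rows make up. A row lasts 1/10 s, in which the tool goes at most 50 mm and 8.59 degrees, less where a joint would pass 70% of its speed; a pose out of reach is approached as far as the arm can. A call with a gripper value outside its range is refused whole. The fingers move at their own pace and stop on an object; "force" is the grip in N (left out, the last holds). Time passes only in rows, so rows that repeat a pose let the fingers close. It gives the time, the measured TCP pose, the force, the opening and the grip force at its end, in the units of the state.
- get_obs(): the state, without advancing time (a new reading comes with each control period).
- read_camera(name): name is "scene" or "top"; returns a dict with "img" (480x640x3 uint8, red, green, blue), "camera_matrix" (3x3 intrinsics, pixels), "pose" (4x4, takes a point from camera to world coordinates). Camera axes: x right, y down, z forward; pixel columns grow to the right and rows downward; lengths in m; the calibration is good to about 2 mm. A picture is of the moment at which its call begins. There is no depth.
- hand_in(): hands the job in; it is judged then, once.
The state is a dict: "t": time; "q": joint angles; "joint_vel": joint speeds; "joint_torque": joint torques, N m; "eef_pos": TCP position; "tool_rot": TCP orientation; "contact_force": force on the tool from outside, world axes, zero at the start; "torque": the same for the moment, N m; "gripper_width": opening from 0.0 (shut) to 1.0 (fully open); "grasp_force": force on a finger pad.
Only numpy, scipy, OpenCV 4.12 (cv2) and the standard library are available. Lean on these libraries where they do the work, as an engineer would, in place of code of your own. Each camera call takes 0.05 s, during which the arm holds its last target. There are 200 camera calls.

### The job

Three modules were put back in one another's test docks, where they only perch on the rims. Park one of them in the empty black tray, let go of it there, and then bring each module to the dock of its own outline - the round transformer to the round dock, the square heat sink to the square one, the long filter can to the oblong one - so that every one sits flat on the floor inside the rim. Set the modules down rather than drop them, and leave the multimeter, the solder reel and the pen pot where they are.

Things in the scene. Friction and masses are not known exactly. Their poses are not given: they have to be found in the camera images.
- toroid: toroidal transformer: an upright-axis round copper-wound disc, 64 mm diameter, 36 mm high, flat top with a steel washer (bolt head 5 mm above the top), about 0.3 kg. Origin: centre of its underside, z up. At the start it lies on the rim of the square dock. It belongs in dock_round.
- heatsink: heat-sinked power module: a plain aluminium block, 44 x 44 mm in plan and 36 mm high, with six upright fins along its x axis, about 0.14 kg. Origin: centre of its underside, z up, x and y along its sides. At the start it lies on the rim of the oblong dock. It belongs in dock_square; either side may face any way.
- filter: mains filter: a long steel can, 96 mm along its x axis, 24 mm along its y axis, 36 mm high (with small brass tabs at both ends that stand 6 mm above the top), about 0.2 kg. Origin: centre of its underside, z up. At the start it lies across the rim of the round dock. It belongs in dock_oblong; either end may face either way.
- dock_round: fixed round test dock, white rim, black floor: 92 mm outer diameter, round well of 76 mm diameter. Origin: centre of its underside, which lies on the green mat (mat top 3 mm above the work surface); the well's floor is 8 mm and the rim's top 16 mm above the origin.
- dock_square: fixed square test dock, white rim, black floor: 72 x 72 mm outside, square well of 56 x 56 mm. Origin: centre of its underside, on the mat, x and y along its sides; the well's floor is 8 mm and the rim's top 16 mm above the origin.
- dock_oblong: fixed oblong test dock, white rim, black floor: 124 x 52 mm outside, well 108 mm along its x axis and 36 mm along its y axis. Origin: centre of its underside, on the mat; the well's floor is 8 mm and the rim's top 16 mm above the origin.
- tray: fixed shallow black parking tray, empty at the start: 130 mm along its x axis, 106 mm along its y axis, inside 122 x 98 mm. Origin: centre of its underside, on the mat; its floor is 4 mm and its rim's top 12 mm above the origin.
- multimeter: bystander: yellow hand multimeter lying on the mat, loose, 135 mm along its x axis, 72 mm along y, 34 mm high (dial 39 mm). Origin: centre of its underside. Leave it alone.
- reel: bystander: reel of solder standing flat on the mat, loose, 60 mm diameter, 37 mm high, blue top disc. Origin: centre of its underside. Leave it alone.
- penpot: bystander: white pot, loose, 60 mm diameter, 70 mm high, with pens that reach 130 mm above the mat. Origin: centre of its underside. Leave it alone.
Not all that is in view belongs to the job. There is more than one size of the heatsink; the job needs the larger.

How it is judged:
On the way:
1. one of the modules stands flat in the black tray, released and at rest (((x of toroid in the frame of tray between -0.045 and 0.045 m and y of toroid in the frame of tray between -0.04 and 0.04 m and z of toroid in the frame of tray below 0.008 m and angle between toroid's own z axis and vertical below 0.12 rad and contact force between the fingers and toroid below 0.2 N and linear speed of toroid below 0.03 m/s) or (x of heatsink in the frame of tray between -0.045 and 0.045 m and y of heatsink in the frame of tray between -0.04 and 0.04 m and z of heatsink in the frame of tray below 0.008 m and angle between heatsink's own z axis and vertical below 0.12 rad and contact force between the fingers and heatsink below 0.2 N and linear speed of heatsink below 0.03 m/s) or (x of filter in the frame of tray between -0.045 and 0.045 m and y of filter in the frame of tray between -0.04 and 0.04 m and z of filter in the frame of tray below 0.008 m and angle between filter's own z axis and vertical below 0.12 rad and contact force between the fingers and filter below 0.2 N and linear speed of filter below 0.03 m/s))), for 0.2 s.
At the end, for the whole second after the job is handed in: The toroid is in the round dock, the heat sink in the square dock and the filter in the oblong dock: each within 10 mm of the dock's centre, its underside down on the well's floor (less than 3.5 mm above it), upright within 0.08 rad, released and at rest (horizontal distance between toroid and dock_round below 0.01 m and z of toroid in the frame of dock_round between 0.004 and 0.0115 m and angle between each of toroid, heatsink, filter's own z axis and vertical below 0.08 rad and linear speed of each of toroid, heatsink, filter below 0.02 m/s and angular speed of each of toroid, heatsink, filter below 0.2 rad/s and horizontal distance between heatsink and dock_square below 0.01 m and z of heatsink in the frame of dock_square between 0.004 and 0.0115 m and horizontal distance between filter and dock_oblong below 0.01 m and z of filter in the frame of dock_oblong between 0.004 and 0.0115 m); the robot touches nothing.
It fails at once if the multimeter, the reel or the pen pot is pushed away (moved more than 15 mm) (distance of any of multimeter, reel, penpot from where it was at the start of the episode above 0.015 m).
It fails at once if a module is dropped (falls freely, faster than 0.7 m/s, that is from more than about 25 mm) ((linear speed of toroid above 0.7 m/s and contact force between the fingers and toroid below 0.02 N) or (linear speed of heatsink above 0.7 m/s and contact force between the fingers and heatsink below 0.02 N) or (linear speed of filter above 0.7 m/s and contact force between the fingers and filter below 0.02 N)).
It also fails if it takes over 107 s, if anything falls off the work surface, if the arm or the gripper's body presses on something with over 40 N, if the wrist force passes 120 N, or if a joint passes its speed limit or range.

## Working session

There is one attempt and no reset: what is moved stays moved. The work goes in short steps, Python scripts to look and compute and a tool call to move; the robot and the scene stay as the last step left them, time stands still between calls to the robot, and variables do not carry over. Pictures are saved under pics/ and viewed, at most 14 in all, crops included, and the job is handed in when it is done.

Besides the shell and the picture viewer there is one more tool, called after "Call:" by a JSON object that holds its "op" and its "data", one argument or row to a line. arm_command: Moves the arm, as the interface text tells. Its arguments: {"type":"object","properties":{"commands":{"type":"array","items":{"type":"number"}},"force":{"type":"number"}},"required":["commands"]}

```bash
mkdir -p pics; cat > look.py <<'E'
from station import *
import cv2,numpy as np
def snap(n,f,crop=None,s=1):
    c=read_camera(n); im=c["img"][:,:,::-1]
    np.savez("cal_"+n,K=c["camera_matrix"],P=c["pose"])
    cv2.imwrite(f"pics/{f}_full.png",im)
    if crop: x0,y0,x1,y1=crop; im=im[y0:y1,x0:x1]
    cv2.imwrite(f"pics/{f}.png",cv2.resize(im,None,fx=s,fy=s,interpolation=cv2.INTER_CUBIC))
def pt(n,u,v,z):
    d=np.load(f"cal_{n}.npz");K,P=d["K"],d["P"]
    r=P[:3,:3]@np.linalg.inv(K)@np.array([u,v,1.]);o=P[:3,3]
    return o+r*(z-o[2])/r[2]
def pix(n,p):
    d=np.load(f"cal_{n}.npz");K,P=d["K"],d["P"]
    c=K@(P[:3,:3].T@(np.array(p)-P[:3,3]));return c[:2]/c[2]
E
python3 - <<'E'
from look import *
snap("top","t0",s=1.25);snap("scene","s0",s=1.25)
o=get_obs();print(o)
for n in("top","scene"):
    d=np.load(f"cal_{n}.npz");print(d["K"],d["P"].round(3))
E
```

```text
{'t': 0.1, 'q': array([-1.26009023,  0.47774302,  0.02236437,  1.55633311, -0.01146171,
        1.10928957, -0.08309777]), 'joint_vel': array([ 7.42747738e-04, -3.50065714e-04, -9.22392064e-04, -3.85080886e-03,
        7.23013947e-04, -9.62999844e-05, -9.21102053e-05]), 'joint_torque': array([ 4.53101413e-03, -5.97766507e+01,  1.61363393e+00, -2.81960750e+01,
        1.28138423e-02,  4.98813213e-03,  1.62173916e-05]), 'eef_pos': array([0.27432203, 0.61617285, 0.23041444]), 'tool_rot': array([-8.98000968e-05,  2.07866053e-01,  9.78156954e-01, -8.17466236e-04]), 'contact_force': array([-0.94234742, -0.18566461, -0.62076059]), 'torque': array([0.02803312, 0.02561756, 0.02664959]), 'grasp_force': 0.0, 'gripper_width': 1.0011605075919099}
[[468.28119219   0.         321.32086878]
 [  0.         468.28119219 239.48349941]
 [  0.           0.           1.        ]] [[ 0.005 -0.996  0.084  0.45 ]
 [-1.    -0.003  0.022  0.002]
 [-0.022 -0.084 -0.996  1.086]
 [ 0.     0.     0.     1.   ]]
[[502.12072904   0.         323.03875905]
 [  0.         502.12072904 238.95634089]
 [  0.           0.           1.        ]] [[ 0.313  0.823 -0.474  0.97 ]
 [ 0.95  -0.272  0.154 -0.142]
 [-0.002 -0.498 -0.867  0.867]
 [ 0.     0.     0.     1.   ]]
```

View pics/t0.png

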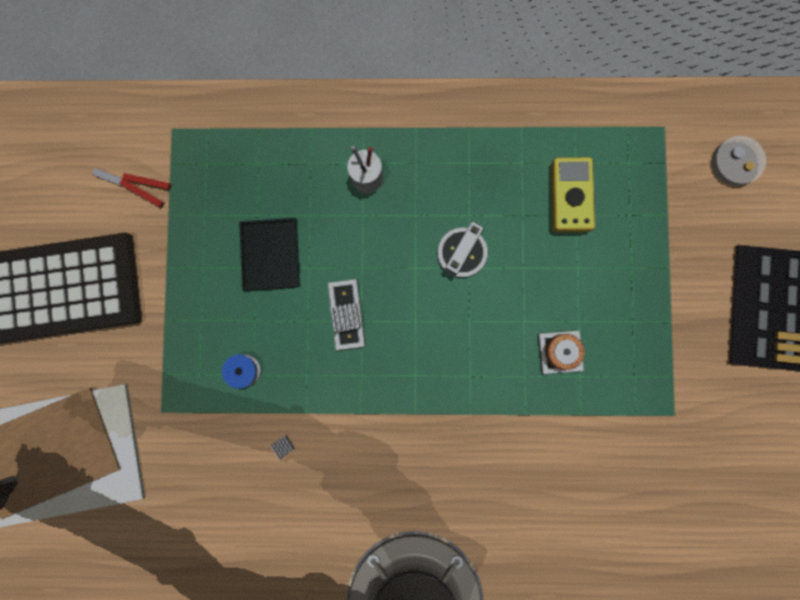

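View pics/s0.png

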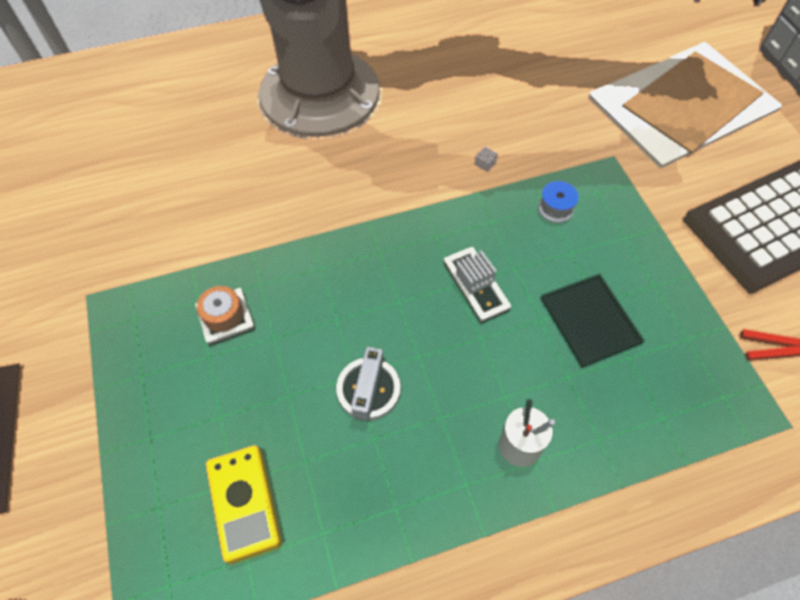

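The top view shows the toroid on the square dock at (561,352) of the 800-px picture, the filter on the round dock at (463,250), the oblong dock at (346,315) and the tray at (270,255). There are two heat-sink candidates: a small one on the wood at (283,447), and a larger one on the oblong dock at (346,317). The description fits the second, since it is larger and lies on the oblong rim. I'll confirm in an enlarged montage.

```bash
python3 - <<'E'
import cv2,numpy as np
def m(f,cs,out):
    im=cv2.imread(f); t=[]
    for x,y in cs:
        c=cv2.resize(im[y:y+75,x:x+100],(400,300),interpolation=cv2.INTER_CUBIC)
        for k in range(0,100,25): cv2.putText(c,str(x+k),(k*4,8),0,.3,(0,255,255)); cv2.line(c,(k*4,9),(k*4,14),(0,255,255))
        for k in range(25,75,25): cv2.putText(c,str(y+k),(6,k*4+3),0,.3,(0,255,255)); cv2.line(c,(0,k*4),(5,k*4),(0,255,255))
        t.append(c)
    cv2.imwrite(out,np.vstack([np.hstack(t[:2]),np.hstack(t[2:])]))
m("pics/t0_full.png",[(400,245),(320,165),(226,215),(166,165)],"pics/m1.png")
m("pics/s0_full.png",[(130,210),(245,270),(335,180),(420,215)],"pics/m2.png")
E
```

```text
(no output)
```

View pics/m1.png

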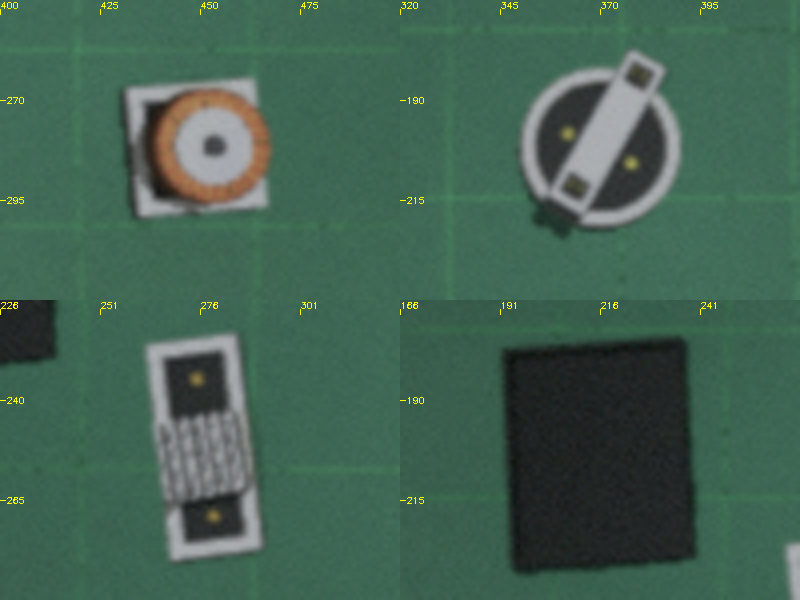

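View pics/m2.png

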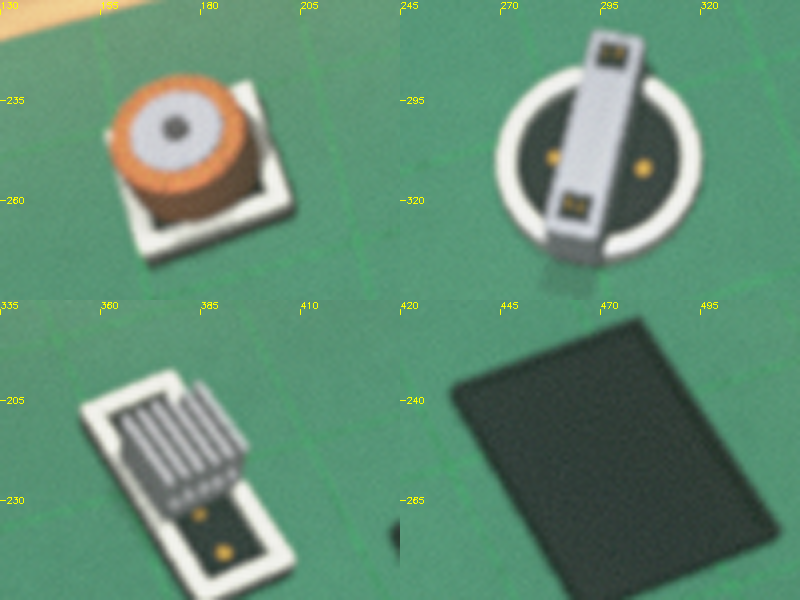

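The montages show the larger heat sink, about 44 mm, on the oblong dock (top pixel ≈(277,254)), with its fins along the dock's long axis. The small one is off on the wood. The modules all appear flat on the rims. Next I turn these corner readings into poses.

```bash
python3 - <<'E'
from look import *
T={"dsq":(.019,400,245,[(122,88),(254,78),(269,207),(137,217)]),
"dround":(.019,320,165,[(120,147),(201,66),(282,147),(201,228)]),
"dobl":(.019,226,215,[(146,45),(238,33),(262,248),(170,260)]),
"tray":(.015,166,165,[(102,50),(285,38),(295,257),(115,272)]),
"toroid":(.055,400,245,[(153,147),(213,89),(272,147),(213,204)]),
"filter":(.055,320,165,[(232,50),(267,72),(180,212),(148,192)]),
"heat":(.055,226,215,[(158,124),(238,110),(249,190),(171,203)])}
S={"dsq":(.019,130,210,[(108,135),(251,82),(295,207),(145,257)]),
"dround":(.019,245,270,[(96,158),(199,65),(302,158),(199,257)]),
"dobl":(.019,335,180,[(80,108),(175,71),(296,260),(200,302)]),
"tray":(.015,420,215,[(50,88),(240,18),(380,230),(180,310)]),
"toroid":(.055,130,210,[(112,134),(178,75),(245,134),(178,194)]),
"filter":(.055,245,270,[(192,30),(244,40),(203,238),(147,230)]),
"heat":(.055,335,180,[(120,118),(200,82),(247,148),(165,195)])}
for n,D in(("top",T),("scene",S)):
  for k,(z,x,y,c) in D.items():
    p=np.array([pt(n,x+a/4,y+b/4,z)[:2] for a,b in c])
    e=np.roll(p,-1,0)-p;L=np.hypot(*e.T)
    print(n,k,p.mean(0).round(4),"L",(L*1000).round(),"ang",np.degrees(np.arctan2(e[:,1],e[:,0])).round(1))
E
```

```text
top dsq [ 0.445  -0.2627] L [75. 73. 74. 73.] ang [ -85.4 -174.6   94.7    5.8]
top dround [ 0.6274 -0.0863] L [66. 66. 66. 66.] ang [ -44.6 -135.6  135.2   44.7]
top dobl [0.5121 0.127 ] L [ 53. 124.  53. 124.] ang [ -82.4 -173.    97.7    7.2]
top tray [0.6236 0.2714] L [107. 129. 105. 131.] ang [ -86.2 -176.3   94.9    5. ]
top toroid [ 0.4456 -0.2632] L [46. 44. 45. 44.] ang [ -46.2 -135.   133.7   46.2]
top filter [ 0.6302 -0.0867] L [23. 92. 21. 93.] ang [-122.7  148.3   57.8  -30.4]
top heat [0.504  0.1226] L [45. 45. 44. 44.] ang [ -79.9 -171.5   99.7   10.2]
scene dsq [ 0.4486 -0.2617] L [72. 75. 72. 71.] ang [  96.3    5.1  -86.9 -175. ]
scene dround [ 0.6301 -0.0861] L [64. 66. 65. 67.] ang [ 117.2   27.9  -62.4 -152.4]
scene dobl [0.5142 0.1275] L [ 54. 122.  53. 123.] ang [  96.4    7.1  -82.6 -172.4]
scene tray [0.6275 0.2713] L [107. 127. 108. 127.] ang [  93.9    3.8  -86.  -176.5]
scene toroid [ 0.4491 -0.2629] L [41. 48. 41. 47.] ang [ 122.7   30.   -58.4 -149.9]
scene filter [ 0.6325 -0.0858] L [24. 93. 24. 95.] ang [  59.8  -27.9 -116.7  151.9]
scene heat [0.5083 0.1243] L [45. 43. 48. 47.] ang [  99.4    9.6  -75.4 -174.1]
```

The sizes match those given and the two cameras agree to about 3 mm. I'll park the heat sink first, then move filter → oblong, toroid → round, heat sink → square.

```bash
cat > go.py <<'E'
import sys,numpy as np
from station import get_obs
from scipy.spatial.transform import Rotation as R
# usage: go.py phi x y z [x y z ...]  shifts (mm, tool axes) and turn (deg) from the present pose; phi = world angle of tool y
a=list(map(float,sys.argv[1:]));o=get_obs();r=R.from_quat(np.roll(o["tool_rot"],-1))
f=np.radians(a[0]);y=np.array([np.cos(f),np.sin(f),0]);z=np.array([0,0,-1.])
T=R.from_matrix(np.c_[np.cross(y,z),y,z])
yy=r.as_matrix()[:,1];print("t",round(o["t"],1),"pos",o["eef_pos"].round(4),"phi",np.degrees(np.arctan2(yy[1],yy[0])).round(1),"w",round(o["gripper_width"],3),"g",round(o["grasp_force"],1),"F",o["contact_force"].round(1))
print("turn",(r.inv()*T).as_rotvec(degrees=True).round(1))
for p in np.reshape(a[1:],(-1,3)): print(p,"shift mm",(r.inv().apply(p-o["eef_pos"])*1000).round(1))
E
python3 go.py 99 .506 .1235 .12 .506 .1235 .027
```

```text
t 0.1 pos [0.2743 0.6162 0.2304] phi 66.0 w 1.001 g 0.0 F [-0.9 -0.2 -0.6]
turn [ -0.1  -0.  -33. ]
[0.506  0.1235 0.12  ] shift mm [-412.  -355.7  111.1]
[0.506  0.1235 0.027 ] shift mm [-412.  -355.6  204.1]
```

Call:
{"op": "arm_command", "data": {
  "commands": [-0.412,-0.356,0.09,0,0,-33,1,-0.412,-0.356,0.09,0,0,-33,1,-0.412,-0.356,0.09,0,0,-33,1,-0.412,-0.356,0.09,0,0,-33,1,-0.412,-0.356,0.09,0,0,-33,1,-0.412,-0.356,0.09,0,0,-33,1,-0.412,-0.356,0.09,0,0,-33,1,-0.412,-0.356,0.09,0,0,-33,1],
  "force": 40
}}

```text
t: 0.9
eef_pos: [0.4427, 0.2575, 0.1657]
tool_rot: [-0.0, -0.079, 0.997, -0.0]
contact_force: [1.0, 0.2, 0.0]
gripper_width: 1.001
grasp_force: 0.0
```

```bash
python3 go.py 99 .506 .1235 .12 .506 .1235 .027
```

```text
t 0.9 pos [0.4427 0.2575 0.1657] phi 99.0 w 1.001 g 0.0 F [1.  0.2 0. ]
turn [-0. -0.  0.]
[0.506  0.1235 0.12  ] shift mm [ -41.5 -142.3   45.7]
[0.506  0.1235 0.027 ] shift mm [ -41.5 -142.3  138.7]
```

Call:
{"op": "arm_command", "data": {
  "commands": [-0.0415,-0.142,0.045,0,0,0,1,-0.0415,-0.142,0.045,0,0,0,1,-0.0415,-0.142,0.045,0,0,0,1,-0.0415,-0.142,0.045,0,0,0,1,-0.0415,-0.142,0.045,0,0,0,1,-0.0415,-0.142,0.045,0,0,0,1]
}}

```text
t: 1.5
eef_pos: [0.5052, 0.127, 0.1211]
tool_rot: [-0.0, -0.079, 0.997, 0.0]
contact_force: [0.2, 0.5, -0.5]
gripper_width: 0.998
grasp_force: 0.0
```

```bash
python3 go.py 99 .506 .1235 .027; python3 -c "
from look import *
snap('scene','s1',(300,80,460,200),5)"
```

```text
t 1.5 pos [0.5052 0.127  0.1211] phi 99.1 w 0.998 g 0.0 F [ 0.2  0.5 -0.5]
turn [ 0.  -0.   0.1]
[0.506  0.1235 0.027 ] shift mm [-0.2 -3.7 94.1]
```

View pics/s1.png

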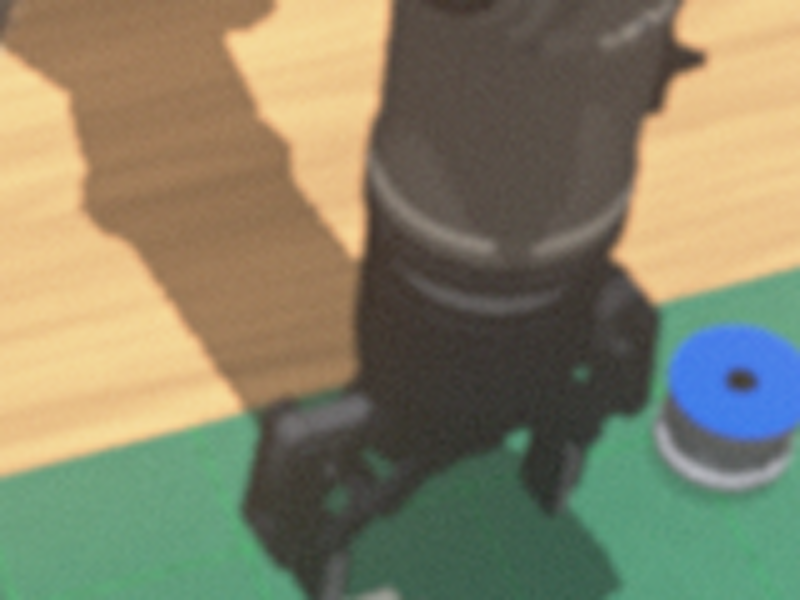

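The picture shows the open fingers straddling the place above the oblong dock, clear of the reel at crop (730,400). Descending.

Call:
{"op": "arm_command", "data": {
  "commands": [0,0,0.04,0,0,0,1,0,0,0.07,0,0,0,1,0,0,0.085,0,0,0,1,0,0,0.094,0,0,0,1,0,0,0.094,0,0,0,1,0,0,0.094,0,0,0,1]
}}

```text
t: 2.15
eef_pos: [0.506, 0.1267, 0.0278]
tool_rot: [0.001, -0.079, 0.997, 0.0]
contact_force: [-0.4, -0.8, 0.3]
gripper_width: 1.001
grasp_force: 0.0
```

```bash
python3 go.py 99 .506 .1235 .027; python3 -c "
from look import *
snap('scene','s2',(330,140,450,230),6)"
```

```text
t 2.1 pos [0.506  0.1267 0.0278] phi 99.1 w 1.001 g 0.0 F [-0.4 -0.8  0.3]
turn [0.  0.1 0.1]
[0.506  0.1235 0.027 ] shift mm [ 0.5 -3.2  0.8]
```

View pics/s2.png

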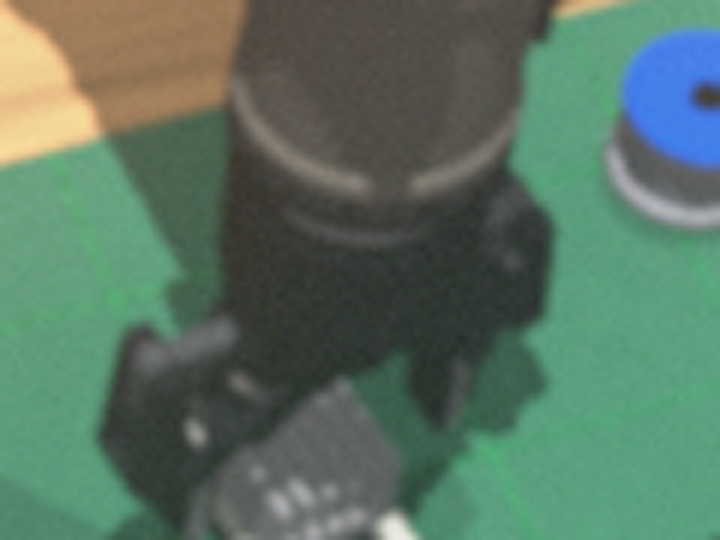

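The heat sink (crop ≈(310,450)) lies between the fingers, a little closer to the left one. I'll shift 3 mm that way and close.

Call:
{"op": "arm_command", "data": {
  "commands": [0,-0.003,0,0,0,0,1,0,-0.003,0,0,0,0,0.7,0,-0.003,0,0,0,0,0.4,0,-0.003,0,0,0,0,0.3,0,-0.003,0,0,0,0,0.3,0,-0.003,0,0,0,0,0.3,0,-0.003,0,0,0,0,0.3,0,-0.003,0,0,0,0,0.3],
  "force": 40
}}

```text
t: 3.0
eef_pos: [0.5063, 0.123, 0.0275]
tool_rot: [0.0, -0.078, 0.997, 0.0]
contact_force: [-1.2, -0.8, 5.9]
gripper_width: 0.506
grasp_force: 40.6
```

Call:
{"op": "arm_command", "data": {
  "commands": [0,0,0,0,0,0,0.2,0,0,0,0,0,0,0.2,0,0,-0.01,0,0,0,0.2,0,0,-0.03,0,0,0,0.2,0,0,-0.05,0,0,0,0.2,0,0,-0.07,0,0,0,0.2,0,0,-0.07,0,0,0,0.2]
}}

```text
t: 3.7
eef_pos: [0.5077, 0.1232, 0.0996]
tool_rot: [0.002, -0.078, 0.997, 0.001]
contact_force: [0.8, 0.9, -1.3]
gripper_width: 0.505
grasp_force: 41.2
```

```bash
python3 go.py 94.5 .6255 .2713 .07 .6255 .2713 .018
```

```text
t 3.7 pos [0.5077 0.1232 0.0996] phi 99.0 w 0.505 g 41.2 F [ 0.8  0.9 -1.3]
turn [0.1 0.3 4.5]
[0.6255 0.2713 0.07  ] shift mm [-139.3  127.8   30.4]
[0.6255 0.2713 0.018 ] shift mm [-139.1  127.8   82.4]
```

Gripped: the width is 43 mm, which fits the 44 mm block.

Call:
{"op": "arm_command", "data": {
  "commands": [-0.02,0.018,0,0,0,1,0.2,-0.055,0.05,0,0,0,4,0.2,-0.09,0.082,0,0,0,4,0.2,-0.12,0.11,0,0,0,4,0.2,-0.139,0.128,0.02,0,0,4,0.2,-0.139,0.128,0.03,0,0,4,0.2,-0.139,0.128,0.03,0,0,4,0.2,-0.139,0.128,0.03,0,0,4,0.2]
}}

```text
t: 4.5
eef_pos: [0.6224, 0.2692, 0.0662]
tool_rot: [-0.001, -0.043, 0.999, -0.001]
contact_force: [1.0, 0.1, -0.1]
gripper_width: 0.513
grasp_force: 41.2
```

```bash
python3 go.py 94.5 .6255 .2713 .0165
```

```text
t 4.5 pos [0.6224 0.2692 0.0662] phi 94.9 w 0.513 g 41.2 F [ 1.   0.1 -0.1]
turn [-0.1 -0.1  0.4]
[0.6255 0.2713 0.0165] shift mm [-3.4  1.9 49.7]
```

Call:
{"op": "arm_command", "data": {
  "commands": [-0.003,0.002,0.02,0,0,0,0.2,-0.003,0.002,0.035,0,0,0,0.2,-0.003,0.002,0.044,0,0,0,0.2,-0.003,0.002,0.047,0,0,0,0.2,-0.003,0.002,0.049,0,0,0,0.2,-0.003,0.002,0.049,0,0,0,0.2,-0.003,0.002,0.049,0,0,0,0.2]
}}

```text
t: 5.2
eef_pos: [0.6265, 0.2734, 0.0187]
tool_rot: [0.0, -0.044, 0.999, 0.0]
contact_force: [-1.0, 0.1, -2.1]
gripper_width: 0.507
grasp_force: 41.2
```

Call:
{"op": "arm_command", "data": {
  "commands": [0,0,0.001,0,0,0,0.2,0,0,0.002,0,0,0,0.2,0,0,0.003,0,0,0,0.2,0,0,0.003,0,0,0,0.2]
}}

```text
t: 5.6
eef_pos: [0.6263, 0.2733, 0.0156]
tool_rot: [0.0, -0.044, 0.999, 0.0]
contact_force: [-2.5, -0.5, 3.8]
gripper_width: 0.505
grasp_force: 41.7
```

Touching the tray floor at the expected height. Opening slowly, then lifting.

Call:
{"op": "arm_command", "data": {
  "commands": [0,0,0,0,0,0,0.6,0,0,0,0,0,0,0.8,0,0,0,0,0,0,1,0,0,0,0,0,0,1,0,0,0,0,0,0,1,0,0,-0.02,0,0,0,1,0,0,-0.06,0,0,0,1,0,0,-0.1,0,0,0,1]
}}

```text
t: 6.4
eef_pos: [0.6254, 0.2729, 0.1153]
tool_rot: [-0.001, -0.044, 0.999, -0.0]
contact_force: [0.8, -0.0, 1.1]
gripper_width: 1.0
grasp_force: 0.0
```

```bash
python3 go.py 61 .6313 -.0863 .13 .6313 -.0863 .030
```

```text
t 6.4 pos [0.6254 0.2729 0.1153] phi 95.0 w 1.0 g 0.0 F [ 0.8 -0.   1.1]
turn [-0.1 -0.1 34. ]
[ 0.6313 -0.0863  0.13  ] shift mm [  25.5 -358.3  -14.3]
[ 0.6313 -0.0863  0.03  ] shift mm [  25.3 -358.3   85.7]
```

Call:
{"op": "arm_command", "data": {
  "commands": [0,-0.01,-0.05,0,0,0,1,0,-0.04,-0.09,0,0,8,1,0.005,-0.09,-0.09,0,0,16,1,0.01,-0.14,-0.09,0,0,25,1,0.015,-0.19,-0.09,0,0,34,1,0.018,-0.24,-0.09,0,0,34,1,0.022,-0.29,-0.09,0,0,34,1,0.025,-0.335,-0.08,0,0,34,1]
}}

```text
t: 7.2
eef_pos: [0.631, -0.0652, 0.1965]
tool_rot: [0.002, 0.251, 0.968, 0.0]
contact_force: [1.4, 0.8, -0.5]
gripper_width: 1.002
grasp_force: 0.0
```

Call:
{"op": "arm_command", "data": {
  "commands": [0,0,0.02,0,0,0,1,0,0,0.03,0,0,0,1,0,0,0.03,0,0,0,1,0,0,0.03,0,0,0,1]
}}

```text
t: 7.6
eef_pos: [0.6307, -0.0606, 0.1652]
tool_rot: [-0.0, 0.249, 0.969, 0.0]
contact_force: [-0.2, 0.2, -0.1]
gripper_width: 0.996
grasp_force: 0.0
```

```bash
python3 go.py 61 .6313 -.0863 .07 .6313 -.0863 .030;  python3 -c "
from look import *
snap('top','t3',(180,140,480,340),2.6)"
```

```text
t 7.6 pos [ 0.6307 -0.0606  0.1652] phi 61.2 w 0.996 g 0.0 F [-0.2  0.2 -0.1]
turn [ 0.  -0.   0.2]
[ 0.6313 -0.0863  0.07  ] shift mm [-13.  -22.3  95.1]
[ 0.6313 -0.0863  0.03  ] shift mm [-13.  -22.3 135.1]
```

View pics/t3.png

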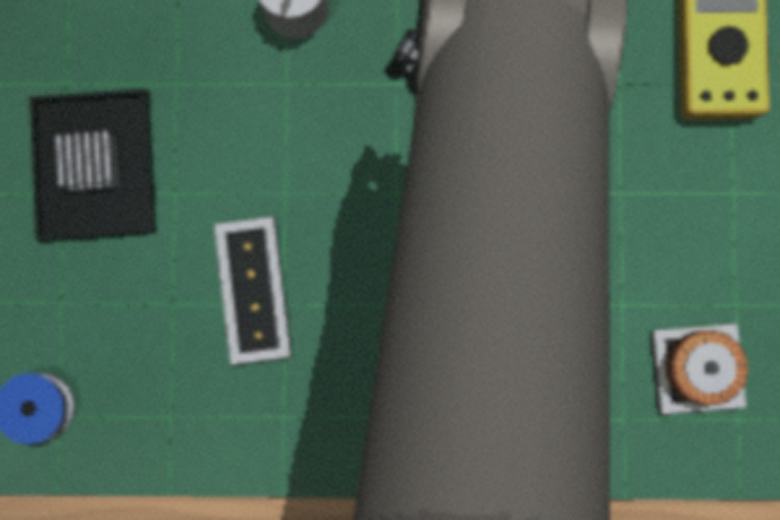

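The heat sink stands in the tray (crop (85,160)) and the oblong dock is now empty (centre ≈(252,290)). I'll use both to check the camera–robot offset.

```bash
python3 - <<'E'
from look import *
g=lambda c,z:np.mean([pt("top",180+a/2.6,140+b/2.6,z)[:2] for a,b in c],0).round(4)
print("heat",g([(54,135),(109,130),(115,187),(59,191)],.043),"dobl",g([(214,225),(272,217),(290,354),(231,364)],.019),"dots z.011",g([(248,246),(251,273),(255,307),(258,335)],.011))
E
```

```text
heat [0.6227 0.2721] dobl [0.5123 0.1274] dots z.011 [0.5123 0.1272]
```

Call:
{"op": "arm_command", "data": {
  "commands": [-0.006,-0.011,0.04,0,0,0,1,-0.013,-0.022,0.07,0,0,0,1,-0.013,-0.022,0.085,0,0,0,1,-0.013,-0.022,0.085,0,0,0,1,-0.013,-0.022,0.085,0,0,0,1,-0.013,-0.022,0.085,0,0,0,1]
}}

```text
t: 8.25
eef_pos: [0.6327, -0.0872, 0.0819]
tool_rot: [0.001, 0.25, 0.968, 0.001]
contact_force: [-0.8, 0.3, -0.1]
gripper_width: 0.997
grasp_force: 0.0
```

```bash
python3 go.py 61 .6313 -.0863 .030;  python3 -c "
from look import *
snap('scene','s3',(220,190,360,330),4)"
```

```text
t 8.2 pos [ 0.6327 -0.0872  0.0819] phi 61.1 w 0.997 g 0.0 F [-0.8  0.3 -0.1]
turn [0.1 0.1 0.1]
[ 0.6313 -0.0863  0.03  ] shift mm [ 1.8  0.1 51.9]
```

View pics/s3.png

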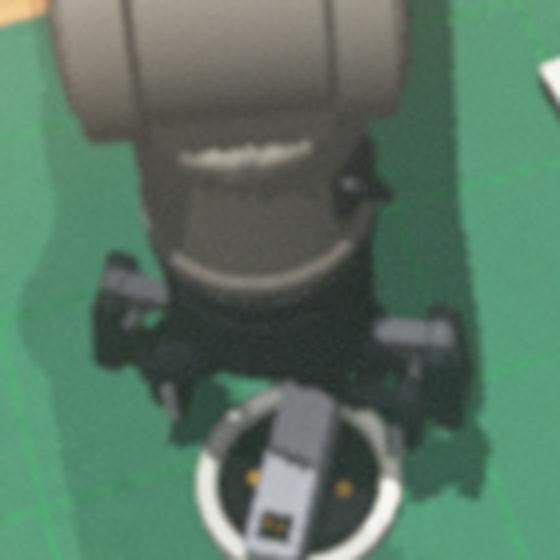

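The filter (crop (290,460)) is centred between the finger tips at (175,435) and (405,440). Descending and gripping.

Call:
{"op": "arm_command", "data": {
  "commands": [0.001,0,0.025,0,0,0,1,0.001,0,0.04,0,0,0,1,0.001,0,0.052,0,0,0,1,0.001,0,0.052,0,0,0,0.7,0.001,0,0.052,0,0,0,0.4,0.001,0,0.052,0,0,0,0.1,0.001,0,0.052,0,0,0,0.1,0.001,0,0.052,0,0,0,0.1]
}}

```text
t: 9.1
eef_pos: [0.6309, -0.0879, 0.0289]
tool_rot: [0.001, 0.25, 0.968, 0.0]
contact_force: [-0.2, -0.0, 3.4]
gripper_width: 0.274
grasp_force: 39.9
```

Call:
{"op": "arm_command", "data": {
  "commands": [0,0,0,0,0,0,0,0,0,0,0,0,0,0,0,0,0,0,0,0,0,0,0,0,0,0,0,0]
}}

```text
t: 9.5
eef_pos: [0.6309, -0.0879, 0.0289]
tool_rot: [0.001, 0.25, 0.968, 0.0]
contact_force: [-0.3, 0.3, 5.6]
gripper_width: 0.273
grasp_force: 40.1
```

```bash
python3 go.py 97 .513 .1272 .07 .513 .1272 .030
```

```text
t 9.5 pos [ 0.6309 -0.0879  0.0289] phi 61.0 w 0.273 g 40.1 F [-0.3  0.3  5.6]
turn [  0.    0.1 -36. ]
[0.513  0.1272 0.07  ] shift mm [207.4 131.  -41.2]
[0.513  0.1272 0.03  ] shift mm [207.4 130.9  -1.2]
```

Call:
{"op": "arm_command", "data": {
  "commands": [0,0,-0.01,0,0,0,0,0,0,-0.03,0,0,0,0,0,0,-0.05,0,0,0,0,0.025,0.016,-0.07,0,0,-6,0,0.055,0.035,-0.08,0,0,-12,0,0.085,0.055,-0.08,0,0,-18,0,0.115,0.073,-0.08,0,0,-24,0,0.145,0.092,-0.08,0,0,-30,0]
}}

```text
t: 10.3
eef_pos: [0.5468, 0.064, 0.1084]
tool_rot: [-0.0, -0.011, 1.0, -0.0]
contact_force: [0.4, 0.3, -1.4]
gripper_width: 0.272
grasp_force: 39.5
```

```bash
python3 go.py 97 .513 .1272 .07
```

```text
t 10.3 pos [0.5468 0.064  0.1084] phi 91.2 w 0.272 g 39.5 F [ 0.4  0.3 -1.4]
turn [-0.  -0.  -5.8]
[0.513  0.1272 0.07  ] shift mm [32.4 63.9 38.4]
```

Call:
{"op": "arm_command", "data": {
  "commands": [0.016,0.03,0,0,0,-5.8,0,0.03,0.055,0.01,0,0,-5.8,0,0.032,0.063,0.03,0,0,-5.8,0,0.032,0.063,0.038,0,0,-5.8,0,0.032,0.063,0.038,0,0,-5.8,0,0.032,0.063,0.038,0,0,-5.8,0,0.032,0.063,0.038,0,0,-5.8,0]
}}

```text
t: 11.0
eef_pos: [0.5159, 0.1244, 0.0708]
tool_rot: [0.001, -0.058, 0.998, -0.0]
contact_force: [0.0, -0.2, -2.8]
gripper_width: 0.274
grasp_force: 39.4
```

```bash
python3 go.py 97 .513 .1272 .032 .513 .1272 .022;python3 -c "
from look import *
snap('scene','s4',(310,140,450,280),4)"
```

```text
t 11.0 pos [0.5159 0.1244 0.0708] phi 96.7 w 0.274 g 39.4 F [ 0.  -0.2 -2.8]
turn [-0.   0.1 -0.3]
[0.513  0.1272 0.032 ] shift mm [ 2.6  3.1 38.8]
[0.513  0.1272 0.022 ] shift mm [ 2.6  3.1 48.8]
```

View pics/s4.png

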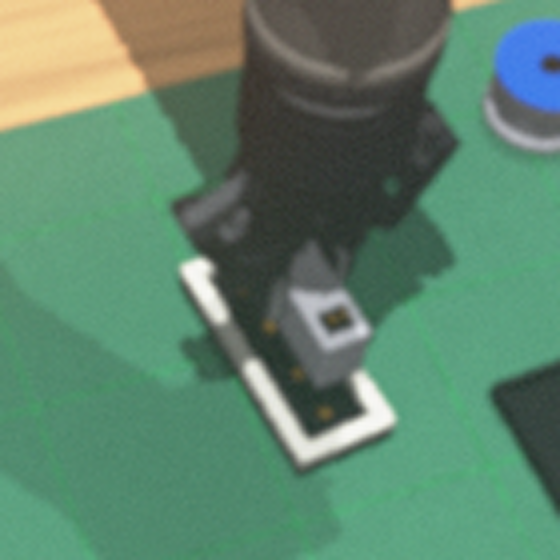

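```bash
python3 - <<'E'
from look import *
g=lambda c,z:np.array([pt("scene",310+a/4,140+b/4,z)[:2] for a,b in c])
for c,z,n in(([(319,387),(369,350)],.061,"bot"),([(294,312),(367,328)],.097,"x"),([(305,348),(369,328)],.097,"top")): print(n,g(c,z).round(4),g(c,z).mean(0).round(4))
a=np.radians(6.8);print(g([(319,387),(369,350)],.061).mean(0)-.048*np.array([np.cos(a),np.sin(a)]))
E
```

```text
bot [[0.564  0.1196]
 [0.5528 0.1494]] [0.5584 0.1345]
x [[0.5422 0.1119]
 [0.5604 0.1399]] [0.5513 0.1259]
top [[0.5614 0.1095]
 [0.5607 0.1408]] [0.5611 0.1252]
[0.5107454  0.12879016]
```

Call:
{"op": "arm_command", "data": {
  "commands": [0.0025,0.003,0.015,0,0,-0.3,0,0.0025,0.003,0.03,0,0,-0.3,0,0.0025,0.003,0.036,0,0,-0.3,0,0.0025,0.003,0.036,0,0,-0.3,0,0.0025,0.003,0.036,0,0,-0.3,0]
}}

```text
t: 11.55
eef_pos: [0.5126, 0.1279, 0.0346]
tool_rot: [0.0, -0.062, 0.998, 0.0]
contact_force: [-0.4, 0.0, -1.5]
gripper_width: 0.277
grasp_force: 39.4
```

```bash
python3 go.py 97 .513 .1272 .021;python3 -c "
from look import *
snap('scene','s5',(330,190,430,270),7)"
```

```text
t 11.6 pos [0.5126 0.1279 0.0346] phi 97.1 w 0.277 g 39.4 F [-0.4  0.  -1.5]
turn [0.  0.  0.1]
[0.513  0.1272 0.021 ] shift mm [-0.3 -0.8 13.6]
```

View pics/s5.png

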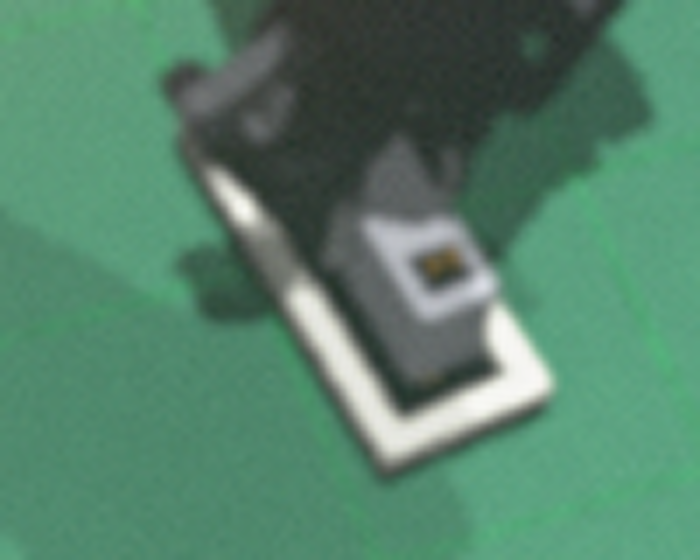

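```bash
python3 - <<'E'
from look import *
a=np.radians(7);A=np.array([[np.cos(a),np.sin(a)],[-np.sin(a),np.cos(a)]])
g=lambda c,z:np.array([A@(pt("scene",330+x/7,190+y/7,z)[:2]-[.513,.1272]) for x,y in c]).round(4)
print("outer",g([(388,460),(551,380)],.019),"inner",g([(400,412),(497,370)],.019),"bot",g([(420,390),(492,355)],.0247),"top",g([(425,322),(497,283)],.0607))
E
```

```text
outer [[ 0.0636 -0.0254]
 [ 0.0608  0.0273]] inner [[ 0.0519 -0.0153]
 [ 0.0517  0.0154]] bot [[ 0.0507 -0.009 ]
 [ 0.0495  0.0143]] top [[ 0.049  -0.0113]
 [ 0.0466  0.012 ]]
```

Measured in the dock's frame, the filter end is at ≈(48–50, +0.5…2.5) mm and the dock end at (62, +1) mm, so it is centred within 2 mm. Lowering.

Call:
{"op": "arm_command", "data": {
  "commands": [0,-0.0005,0.006,0,0,0,0,0,-0.0005,0.01,0,0,0,0,0,-0.0005,0.012,0,0,0,0,0,-0.0005,0.0135,0,0,0,0,0,-0.0005,0.0145,0,0,0,0,0,-0.0005,0.0145,0,0,0,0]
}}

```text
t: 12.2
eef_pos: [0.5119, 0.1276, 0.0209]
tool_rot: [-0.0, -0.062, 0.998, 0.0]
contact_force: [-5.6, -1.5, 16.3]
gripper_width: 0.269
grasp_force: 41.8
```

The filter reached the floor at TCP z .0209, as predicted. Releasing, then on to the toroid.

Call:
{"op": "arm_command", "data": {
  "commands": [0,0,0,0,0,0,0.5,0,0,0,0,0,0,0.7,0,0,0,0,0,0,0.8,0,0,0,0,0,0,0.8,0,0,-0.02,0,0,0,0.8,0,0,-0.05,0,0,0,1,0,0,-0.09,0,0,0,1,0,0,-0.12,0,0,0,1]
}}

```text
t: 13.0
eef_pos: [0.5125, 0.1277, 0.1414]
tool_rot: [0.0, -0.062, 0.998, 0.0]
contact_force: [0.5, 0.5, 0.3]
gripper_width: 0.994
grasp_force: 0.0
```

```bash
python3 go.py 65 .4473 -.263 .12 .4473 -.263 .024
```

```text
t 13.0 pos [0.5125 0.1277 0.1414] phi 97.1 w 0.994 g 0.0 F [0.5 0.5 0.3]
turn [ 0.   0.1 32.1]
[ 0.4473 -0.263   0.12  ] shift mm [ 113.  -379.6   21.2]
[ 0.4473 -0.263   0.024 ] shift mm [ 113.1 -379.6  117.2]
```

Call:
{"op": "arm_command", "data": {
  "commands": [0.113,-0.38,0.02,0,0,32,1,0.113,-0.38,0.02,0,0,32,1,0.113,-0.38,0.02,0,0,32,1,0.113,-0.38,0.02,0,0,32,1,0.113,-0.38,0.02,0,0,32,1,0.113,-0.38,0.02,0,0,32,1,0.113,-0.38,0.02,0,0,32,1,0.113,-0.38,0.02,0,0,32,1]
}}

```text
t: 13.8
eef_pos: [0.4463, -0.2656, 0.1195]
tool_rot: [0.0, 0.216, 0.976, -0.0]
contact_force: [1.9, -0.3, 0.8]
gripper_width: 1.0
grasp_force: 0.0
```

Call:
{"op": "arm_command", "data": {
  "commands": [0,0,0,0,0,0,1,0,0,0,0,0,0,1]
}}

```text
t: 14.0
eef_pos: [0.4464, -0.2646, 0.1193]
tool_rot: [-0.0, 0.217, 0.976, -0.0]
contact_force: [0.2, -0.1, 0.2]
gripper_width: 1.005
grasp_force: 0.0
```

```bash
python3 go.py 65 .4473 -.263 .08 .4473 -.263 .024
```

```text
t 14.0 pos [ 0.4464 -0.2646  0.1193] phi 64.9 w 1.005 g 0.0 F [ 0.2 -0.1  0.2]
turn [-0.  -0.  -0.1]
[ 0.4473 -0.263   0.08  ] shift mm [-0.2  1.8 39.3]
[ 0.4473 -0.263   0.024 ] shift mm [-0.2  1.8 95.3]
```

Call:
{"op": "arm_command", "data": {
  "commands": [0,0.0018,0.03,0,0,0,1,0,0.0018,0.05,0,0,0,1,0,0.0018,0.06,0,0,0,1,0,0.0018,0.07,0,0,0,1,0,0.0018,0.08,0,0,0,1,0,0.0018,0.09,0,0,0,1,0,0.0018,0.095,0,0,0,1,0,0.0018,0.095,0,0,0,1]
}}

```text
t: 14.8
eef_pos: [0.4474, -0.2616, 0.024]
tool_rot: [-0.001, 0.216, 0.976, 0.0]
contact_force: [0.3, 1.0, -0.1]
gripper_width: 0.997
grasp_force: 0.0
```

Call:
{"op": "arm_command", "data": {
  "commands": [0,0,0,0,0,0,0.9,0,0,0,0,0,0,0.8,0,0,0,0,0,0,0.7,0,0,0,0,0,0,0.5,0,0,0,0,0,0,0.5,0,0,0,0,0,0,0.5],
  "force": 50
}}

```text
t: 15.4
eef_pos: [0.4479, -0.2627, 0.0255]
tool_rot: [0.001, 0.216, 0.976, -0.0]
contact_force: [-1.7, -0.6, 7.3]
gripper_width: 0.733
grasp_force: 53.3
```

```bash
python3 go.py 65 .6287 -.0862 .08
```

```text
t 15.4 pos [ 0.4479 -0.2627  0.0255] phi 65.1 w 0.733 g 53.3 F [-1.7 -0.6  7.3]
turn [-0.   0.1  0.1]
[ 0.6287 -0.0862  0.08  ] shift mm [-89.6 236.2 -54.4]
```

Call:
{"op": "arm_command", "data": {
  "commands": [0,0,-0.01,0,0,0,0.5,0,0,-0.03,0,0,0,0.5,0,0,-0.055,0,0,0,0.5,-0.012,0.032,-0.065,0,0,0,0.5,-0.027,0.07,-0.065,0,0,0,0.5,-0.042,0.11,-0.065,0,0,0,0.5,-0.057,0.15,-0.065,0,0,0,0.5,-0.072,0.19,-0.065,0,0,0,0.5]
}}

```text
t: 16.2
eef_pos: [0.5938, -0.118, 0.0901]
tool_rot: [-0.0, 0.215, 0.977, 0.0]
contact_force: [-0.1, -0.6, -2.4]
gripper_width: 0.734
grasp_force: 56.1
```

Call:
{"op": "arm_command", "data": {
  "commands": [-0.01,0.026,0,0,0,0,0.5,-0.017,0.046,0.005,0,0,0,0.5,-0.017,0.046,0.02,0,0,0,0.5,-0.017,0.046,0.03,0,0,0,0.5,-0.017,0.046,0.03,0,0,0,0.5,-0.017,0.046,0.03,0,0,0,0.5]
}}

```text
t: 16.8
eef_pos: [0.6265, -0.0869, 0.0591]
tool_rot: [-0.001, 0.217, 0.976, -0.001]
contact_force: [-0.8, -0.2, -2.9]
gripper_width: 0.731
grasp_force: 56.0
```

```bash
python3 go.py 65 .6287 -.0862 .033
```

```text
t 16.8 pos [ 0.6265 -0.0869  0.0591] phi 65.0 w 0.731 g 56.0 F [-0.8 -0.2 -2.9]
turn [-0.1 -0.1 -0. ]
[ 0.6287 -0.0862  0.033 ] shift mm [-1.7  1.6 26.1]
```

Call:
{"op": "arm_command", "data": {
  "commands": [-0.0017,0.0015,0.01,0,0,0,0.5,-0.0017,0.0015,0.02,0,0,0,0.5,-0.0017,0.0015,0.025,0,0,0,0.5,-0.0017,0.0015,0.025,0,0,0,0.5,-0.0017,0.0015,0.025,0,0,0,0.5]
}}

```text
t: 17.3
eef_pos: [0.6299, -0.0846, 0.0344]
tool_rot: [-0.0, 0.216, 0.976, -0.0]
contact_force: [0.8, 0.6, -2.9]
gripper_width: 0.734
grasp_force: 56.0
```

```bash
python3 go.py 65 .6287 -.0862 .018;python3 -c "
from look import *
snap('scene','s6',(240,255,350,345),7)"
```

```text
t 17.3 pos [ 0.6299 -0.0846  0.0344] phi 65.1 w 0.734 g 56.0 F [ 0.8  0.6 -2.9]
turn [-0.  -0.   0.1]
[ 0.6287 -0.0862  0.018 ] shift mm [ 0.4 -2.  16.4]
```

View pics/s6.png

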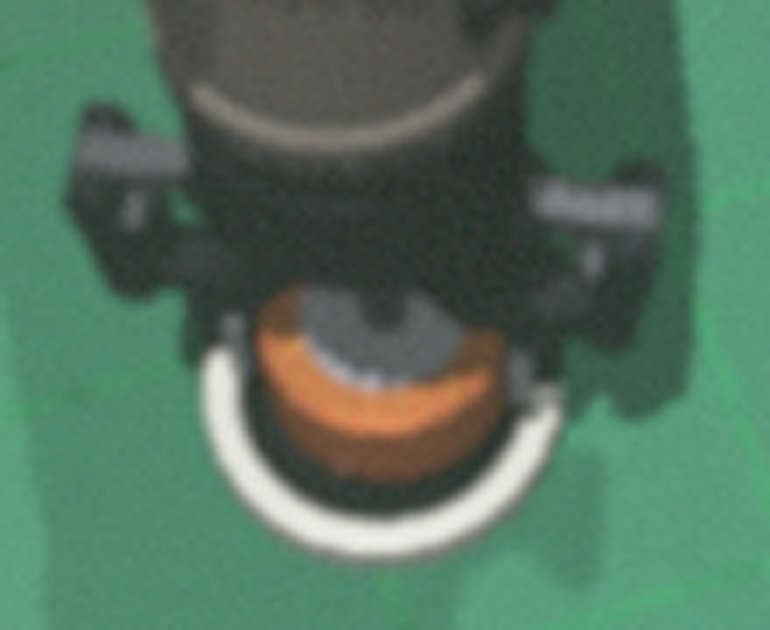

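```bash
python3 - <<'E'
from look import *
g=lambda x,y,z:pt("scene",240+x/7,255+y/7,z)[:2].round(4)
b=g(380,482,.0279);o=g(381,555,.019);i=g(381,517,.019);print(b,o,i,np.hypot(*(o-b)),"want .014;",np.hypot(*(i-b)),"want .006")
E
```

```text
[ 0.6591 -0.0951] [ 0.6743 -0.0999] [ 0.6648 -0.097 ] 0.01593988707613701 want .014; 0.006008327554319851 want .006
```

The toroid (crop x 258–503) is centred on the dock (203–560), with a front gap of 6 mm as wanted. Lowering.

Call:
{"op": "arm_command", "data": {
  "commands": [0,-0.0005,0.007,0,0,0,0.5,0,-0.0005,0.012,0,0,0,0.5,0,-0.0005,0.0145,0,0,0,0.5,0,-0.0005,0.016,0,0,0,0.5,0,-0.0005,0.0175,0,0,0,0.5,0,-0.0005,0.0175,0,0,0,0.5]
}}

```text
t: 17.95
eef_pos: [0.6296, -0.0849, 0.0177]
tool_rot: [-0.0, 0.216, 0.976, 0.0]
contact_force: [-3.1, 0.1, 4.1]
gripper_width: 0.73
grasp_force: 56.7
```

Call:
{"op": "arm_command", "data": {
  "commands": [0,0,0,0,0,0,0.85,0,0,0,0,0,0,1,0,0,0,0,0,0,1,0,0,0,0,0,0,1,0,0,-0.02,0,0,0,1,0,0,-0.06,0,0,0,1,0,0,-0.11,0,0,0,1,0,0,-0.16,0,0,0,1]
}}

```text
t: 18.75
eef_pos: [0.6293, -0.085, 0.1784]
tool_rot: [-0.001, 0.216, 0.976, -0.0]
contact_force: [0.1, -0.2, -0.2]
gripper_width: 0.999
grasp_force: 0.0
```

```bash
python3 go.py 95 .626 .273 .19 .626 .273 .0156
```

```text
t 18.8 pos [ 0.6293 -0.085   0.1784] phi 65.1 w 0.999 g 0.0 F [ 0.1 -0.2 -0.2]
turn [ -0.   -0.1 -29.9]
[0.626 0.273 0.19 ] shift mm [153.8 323.3 -11.7]
[0.626  0.273  0.0156] shift mm [153.6 323.4 162.7]
```

Call:
{"op": "arm_command", "data": {
  "commands": [0.154,0.324,-0.02,0,0,-30,1,0.154,0.324,-0.02,0,0,-30,1,0.154,0.324,-0.02,0,0,-30,1,0.154,0.324,-0.02,0,0,-30,1,0.154,0.324,-0.02,0,0,-30,1,0.154,0.324,-0.02,0,0,-30,1,0.154,0.324,-0.02,0,0,-30,1,0.154,0.324,-0.02,0,0,-30,1]
}}

```text
t: 19.55
eef_pos: [0.6244, 0.2833, 0.1971]
tool_rot: [-0.0, -0.05, 0.999, 0.003]
contact_force: [-1.1, 0.0, -0.5]
gripper_width: 1.0
grasp_force: 0.0
```

Call:
{"op": "arm_command", "data": {
  "commands": [0,0,0.03,0,0,0,1,0,0,0.07,0,0,0,1,0,0,0.1,0,0,0,1,0,0,0.12,0,0,0,1,0,0,0.12,0,0,0,1,0,0,0.12,0,0,0,1]
}}

```text
t: 20.15
eef_pos: [0.6269, 0.2734, 0.0774]
tool_rot: [0.0, -0.044, 0.999, -0.0]
contact_force: [-0.6, 0.3, 0.4]
gripper_width: 0.997
grasp_force: 0.0
```

```bash
python3 go.py 95 .626 .273 .0157
```

```text
t 20.1 pos [0.6269 0.2734 0.0774] phi 95.1 w 0.997 g 0.0 F [-0.6  0.3  0.4]
turn [-0.   0.   0.1]
[0.626  0.273  0.0157] shift mm [ 0.9 -0.3 61.7]
```

Call:
{"op": "arm_command", "data": {
  "commands": [0.0005,0,0.03,0,0,0,1,0.0005,0,0.05,0,0,0,1,0.0005,0,0.061,0,0,0,1,0.0005,0,0.061,0,0,0,0.8,0.0005,0,0.061,0,0,0,0.5,0.0005,0,0.061,0,0,0,0.2,0.0005,0,0.061,0,0,0,0.2,0.0005,0,0.061,0,0,0,0.2],
  "force": 40
}}

```text
t: 20.95
eef_pos: [0.6274, 0.2742, 0.0179]
tool_rot: [0.001, -0.044, 0.999, 0.001]
contact_force: [-0.8, -0.3, 6.2]
gripper_width: 0.505
grasp_force: 42.8
```

Call:
{"op": "arm_command", "data": {
  "commands": [0,0,0,0,0,0,0.2,0,0,0,0,0,0,0.2,0,0,-0.01,0,0,0,0.2,0,0,-0.03,0,0,0,0.2,0,0,-0.06,0,0,0,0.2,0,0,-0.09,0,0,0,0.2,0,0,-0.12,0,0,0,0.2,0,0,-0.12,0,0,0,0.2]
}}

```text
t: 21.75
eef_pos: [0.6287, 0.2747, 0.1416]
tool_rot: [0.004, -0.044, 0.999, 0.002]
contact_force: [0.2, -0.1, -0.2]
gripper_width: 0.508
grasp_force: 42.1
```

```bash
python3 go.py 95 .447 -.262 .136 .447 -.262 .07
```

```text
t 21.8 pos [0.6287 0.2747 0.1416] phi 95.1 w 0.508 g 42.1 F [ 0.2 -0.1 -0.2]
turn [0.2 0.4 0.1]
[ 0.447 -0.262  0.136] shift mm [ 228.6 -518.5    2.2]
[ 0.447 -0.262  0.07 ] shift mm [ 229.1 -518.7   68.2]
```

Call:
{"op": "arm_command", "data": {
  "commands": [0.006,-0.014,0,0,0,0,0.2,0.02,-0.045,0,0,0,0,0.2,0.037,-0.085,0,0,0,0,0.2,0.055,-0.125,0,0,0,0,0.2,0.073,-0.165,0,0,0,0,0.2,0.09,-0.205,0,0,0,0,0.2,0.108,-0.245,0,0,0,0,0.2,0.126,-0.285,0,0,0,0,0.2]
}}

```text
t: 22.55
eef_pos: [0.5229, -0.024, 0.1347]
tool_rot: [-0.002, -0.044, 0.999, -0.0]
contact_force: [-0.0, 0.3, -1.6]
gripper_width: 0.509
grasp_force: 42.0
```

Call:
{"op": "arm_command", "data": {
  "commands": [0.018,-0.04,0,0,0,0,0.2,0.035,-0.08,0,0,0,0,0.2,0.053,-0.12,0,0,0,0,0.2,0.071,-0.16,0,0,0,0,0.2,0.089,-0.2,0.01,0,0,0,0.2,0.098,-0.22,0.03,0,0,0,0.2,0.102,-0.233,0.05,0,0,0,0.2,0.102,-0.233,0.06,0,0,0,0.2]
}}

```text
t: 23.35
eef_pos: [0.441, -0.2643, 0.0738]
tool_rot: [-0.002, -0.042, 0.999, 0.0]
contact_force: [-1.6, 0.7, -0.9]
gripper_width: 0.505
grasp_force: 41.9
```

Call:
{"op": "arm_command", "data": {
  "commands": [0,0,0,0,0,0,0.2,0,0,0,0,0,0,0.2]
}}

```text
t: 23.55
eef_pos: [0.4449, -0.2614, 0.0759]
tool_rot: [-0.0, -0.045, 0.999, 0.0]
contact_force: [0.2, -0.6, -0.5]
gripper_width: 0.501
grasp_force: 41.9
```

```bash
python3 go.py 95 .447 -.262 .036
```

```text
t 23.6 pos [ 0.4449 -0.2614  0.0759] phi 95.2 w 0.501 g 41.9 F [ 0.2 -0.6 -0.5]
turn [ 0.1 -0.   0.2]
[ 0.447 -0.262  0.036] shift mm [-2.1 -0.9 39.9]
```

Call:
{"op": "arm_command", "data": {
  "commands": [-0.002,-0.001,0.015,0,0,0.2,0.2,-0.002,-0.001,0.03,0,0,0.2,0.2,-0.002,-0.001,0.04,0,0,0.2,0.2,-0.002,-0.001,0.04,0,0,0.2,0.2,-0.002,-0.001,0.04,0,0,0.2,0.2]
}}

```text
t: 24.05
eef_pos: [0.4472, -0.2631, 0.036]
tool_rot: [-0.0, -0.043, 0.999, 0.0]
contact_force: [0.0, -0.7, -1.9]
gripper_width: 0.508
grasp_force: 42.0
```

```bash
python3 go.py 95 .447 -.262 .022;python3 -c "
from look import *
snap('scene','s7',(120,210,230,300),7)"
```

```text
t 24.1 pos [ 0.4472 -0.2631  0.036 ] phi 94.9 w 0.508 g 42.0 F [ 0.  -0.7 -1.9]
turn [ 0.  -0.  -0.1]
[ 0.447 -0.262  0.022] shift mm [ 0.1  1.2 14. ]
```

View pics/s7.png

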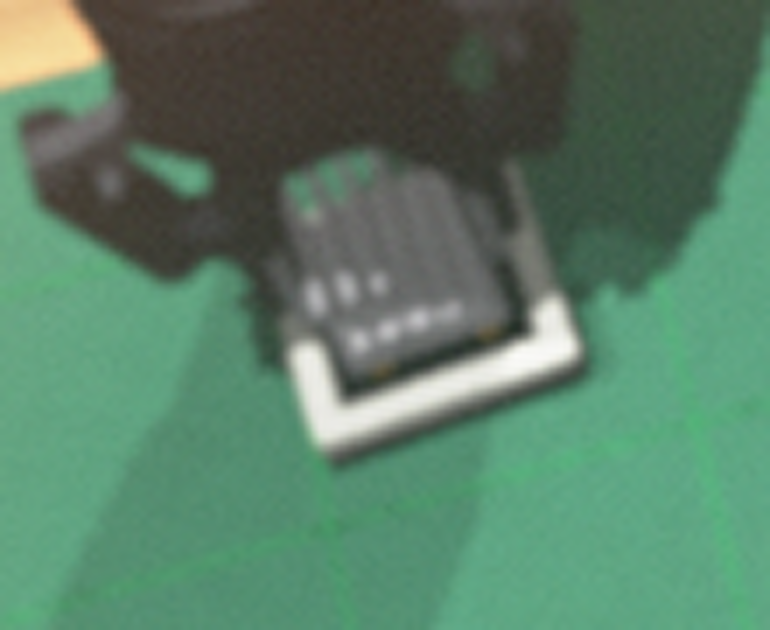

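```bash
python3 - <<'E'
from look import *
a=np.radians(5);A=np.array([[np.cos(a),np.sin(a)],[-np.sin(a),np.cos(a)]])
g=lambda c,z:np.array([A@(pt("scene",120+x/7,210+y/7,z)[:2]-[.447,-.262]) for x,y in c]).round(4)
print("outer",g([(320,448),(584,352)],.019),"inner",g([(343,402),(538,335)],.019),"bot",g([(350,378),(510,322)],.0253))
E
```

```text
outer [[ 0.0362 -0.0366]
 [ 0.0362  0.0366]] inner [[ 0.0251 -0.0274]
 [ 0.0262  0.0265]] bot [[ 0.0226 -0.0231]
 [ 0.0231  0.021 ]]
```

The block's front edge is at (22.8, −23…+21) mm and the dock's at (36, ±36.6) mm, so it is centred within 1 mm. Lowering.

Call:
{"op": "arm_command", "data": {
  "commands": [0,0.001,0.006,0,0,0,0.2,0,0.001,0.01,0,0,0,0.2,0,0.001,0.0125,0,0,0,0.2,0,0.001,0.014,0,0,0,0.2,0,0.001,0.015,0,0,0,0.2,0,0.001,0.015,0,0,0,0.2]
}}

```text
t: 24.7
eef_pos: [0.4468, -0.2623, 0.0219]
tool_rot: [-0.0, -0.043, 0.999, 0.0]
contact_force: [-3.5, 2.6, 11.4]
gripper_width: 0.511
grasp_force: 43.4
```

Call:
{"op": "arm_command", "data": {
  "commands": [0,0,0,0,0,0,0.65,0,0,0,0,0,0,0.8,0,0,0,0,0,0,1,0,0,0,0,0,0,1,0,0,-0.02,0,0,0,1,0,0,-0.06,0,0,0,1,0,0,-0.11,0,0,0,1,0,0,-0.16,0,0,0,1]
}}

```text
t: 25.5
eef_pos: [0.4464, -0.2622, 0.1824]
tool_rot: [-0.001, -0.043, 0.999, 0.0]
contact_force: [1.0, -0.9, 0.0]
gripper_width: 0.996
grasp_force: 0.0
```

Call:
{"op": "arm_command", "data": {
  "commands": [-0.05,0.05,-0.05,0,0,0,1,-0.1,0.1,-0.05,0,0,0,1,-0.15,0.13,-0.05,0,0,0,1,-0.15,0.13,-0.05,0,0,0,1,-0.15,0.13,-0.05,0,0,0,1]
}}

```text
t: 26.0
eef_pos: [0.5896, -0.1133, 0.2314]
tool_rot: [0.002, -0.047, 0.999, 0.001]
contact_force: [-0.2, 0.5, -0.7]
gripper_width: 0.996
grasp_force: 0.0
```

```bash
python3 -c "
from look import *
snap('scene','s8',s=1.25)"
```

```text
(no output)
```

View pics/s8.png

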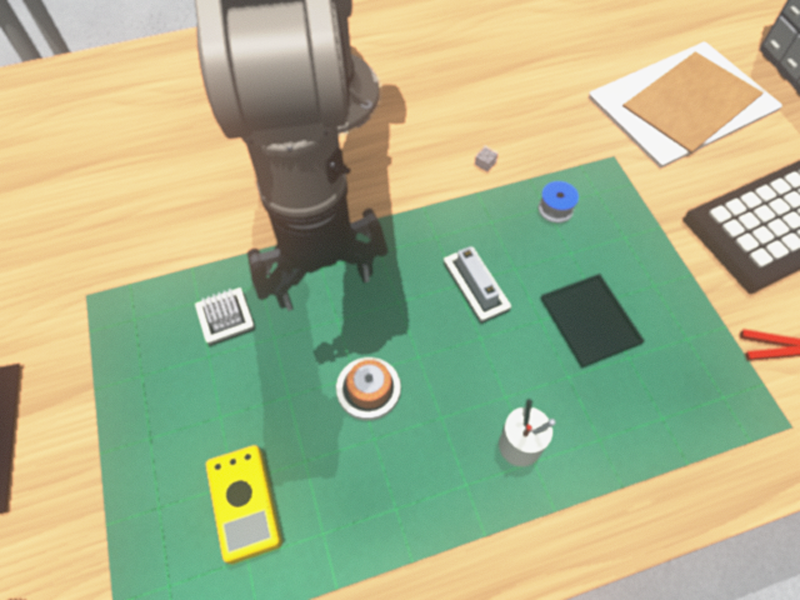

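All three modules sit inside their rims: heat sink at (224,313), toroid at (368,385), filter at (478,277). The bystanders are unmoved and the arm is clear.

```bash
python3 -c "
from station import *
print(hand_in())"
```

```text
the job is handed in; nothing more can be done
None
```

I parked the heat sink in the tray, then set all three modules flat in their own docks, left the multimeter, solder reel and pen pot where they were, and handed the job in at about 26 s; the hand-in reported no verdict.

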